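# Dock a sample carrier and wedge it off its rollers

### The arm

A 7-joint arm with a two-finger parallel gripper is mounted at the origin on the work surface. World frame = base frame: x ahead of the robot, y to its left, z up, the work surface at z = 0. Lengths are in m, angles in rad, forces in N, time in s.
With the tool pointing down it reaches from about 0.425 to 0.925 m from the base axis. Payload 6.8 kg.
Tool frame: the origin (TCP) lies at the very end of the fingers, on their centre line; the grasp point (between the pads) lies 19 mm behind it; z points along the fingers, x is the direction in which the jaws open and shut, and the axes are right-handed (so a half turn about z gives the same grasp; the last joint's range is limited). The gripper opens to 85 mm and grips with 20 to 120 N. Pads are 22 mm wide; open, the fingers measure 114 mm over their backs; the gripper's body (76 mm by 85 mm) begins 54 mm behind the grasp point. The pads swing forward as they close: fully open they stand 13 mm farther back than shut.
Start: joints at [-1.321, 0.477, 0.022, 1.555, -0.011, 1.109, -0.083], TCP at [0.236, 0.632, 0.231] pointing down, gripper open.
Joint ranges: [-2.96, 2.96], [-0.34, 2.1], [-1.41, 1.46], [0.24, 2.44], [-1.37, 4.51], [0.17, 1.92], [-2.96, 2.96]. Speed limits (rad/s): [2.39, 2.39, 3.14, 3.14, 3.14, 3.14, 3.14].

### API

Orientations are given as a unit quaternion [w, x, y, z].
In Python, from station import bot gives the robot as it stands.
- The arm moves only by the shell command python3 -m creep 'ROWS' [FORCE]. ROWS is JSON, a list that holds one entry, the list of rows, each a list of 7 numbers: the shift along the tool's x, y, z in cm, then the turn, a rotation vector about the tool's x, y, z in rad, then the opening, from 0 (shut) to 1 (fully open). In form: [[[dx, dy, dz, wx, wy, wz, claw], ...]]. A call has 1 to 10 rows; each row is the pose to reach, as a shift and turn from the pose commanded when the call began, along the tool's axes at that moment; what a row does not reach only later rows make up. A row lasts 1/8 s, in which the tool goes at most 62.5 mm and 10.7 degrees, less where a joint would pass 70% of its speed; a pose out of reach is approached as far as the arm can. A call with a gripper value outside its range is refused whole. The fingers move at their own pace and stop on an object; FORCE is the grip in N (left out, the last holds). Time passes only in rows, so rows that repeat a pose let the fingers close. It gives the time, the measured TCP pose, the force and the opening at its end, in the units of the state.
- bot.get_obs(): the state, without advancing time (a new reading comes with each control period).
- bot.read_camera(name): name is "scene" or "top"; returns (picture, depth): 480x640x3 uint8, blue, green, red; 480x640 float32, m along the optical axis (not along the pixel's ray), 0 where there is no reading.
- bot.calibration(name): a dict with "mtx" (3x3 intrinsics, pixels), "rvec" (rotation vector, rad) and "tvec" (3), from world to camera coordinates, as OpenCV has them. Camera axes: x right, y down, z forward; pixel columns grow to the right and rows downward; lengths in m; the calibration is good to about 2 mm. A picture is of the moment at which its call begins. calibration takes no time and is no camera call.
- bot.hand_in(): hands the job in, once; it reports no verdict.
Trained networks look in the newest picture that a camera, given by its name, has taken for a name from the list of things; names that differ only in an ending like _2 or _b are one class to them, and where a whole thing is asked for, a point or a joint stands for the part that bears it (a point fixed in the world has none). Each returns a list of dicts, best first, with "p" (0 to 1); they miss things now and then, are a little off and sometimes report something else, mostly with a low value. They report only what shows in the picture. A call takes as long as a camera call. They do not tell look-alikes from the thing itself.
- bot.find_in(camera, label): "xy" ([column, row] in pixels, amid what is visible of it).
- bot.silhouettes(camera, label): "mask" (480x640 bool, what is visible of it) and "xy" ([column, row] in pixels, amid what is visible of it).
The state is a dict: "t": time; "q": joint angles; "joint_vel": joint speeds; "joint_torque": joint torques, N m; "eef_pos": TCP position; "tool_rot": TCP orientation; "contact_force": force on the tool from outside, world axes, zero at the start; "torque": the same for the moment, N m; "gripper_width": opening from 0.0 (shut) to 1.0 (fully open).
Only numpy, scipy, OpenCV 4.12 (cv2) and the standard library are available. Lean on these libraries where they do the work, as an engineer would, in place of code of your own. Each camera call takes 0.05 s, during which the arm holds its last target.

### The job

Push the blue sample carrier along the rollers until it is fully home against the end stop. Then take the yellow wedge by its block, set it flat on the station's plate and push it thin end first through the gap in the near rail until the carrier's near edge just lifts off the rollers, about 5 mm, the far edge still on them. Finish holding the wedge gripped there, with the carrier still home and the gripper clear of it; leave the bottle, beaker and jar alone.

Things in the scene. Friction and masses are not known exactly. Their poses are not given: they have to be found in the camera images.
- station: Fixed docking station; place and yaw vary. Origin on the bench surface under the middle of the bay; x points away from the robot, across the track; y along the track, the way the carrier is pushed; z up. Its grey plate, 6 mm thick, has an apron towards the robot (x -190 to -65, y -65 to 65 mm). Rails at both sides, tops 34 mm above the bench, inner faces x = -53 and 53, outer x = -63 and 63 mm.
- bay (a point): Middle of the bay, 24 mm above the station's origin, level with the roller tops. Ten passive steel rollers, 16 mm in diameter, lie along x from y = -302 to 80 mm; the two nearest here have their axes at y = -42 and 42 mm, with the empty wedge channel between them. The carrier's origin is here when home.
- channel (a point): Mouth of the wedge channel: middle of the gap in the near rail (-x side), at the rail's outer face, on top of the plate, 6 mm above the bench. The gap is 68 mm wide with yellow ends. The wedge goes in along the station's x; it first shifts the carrier by its play, then the far rail holds the carrier against its push.
- stop (a point): Middle of the face of the lavender end stop, at station y = 100 mm, 40 mm above the bench; the stop is 60 mm high.
- entry (a point): Open start of the roller track, at station y = -320 mm, on its midline, level with the roller tops (24 mm).
- carrier: Loose blue tray of capped vials, 100 mm across the track (x) by 200 mm along it (y), walls 44 mm high, caps to 50 mm, 0.6 to 0.95 kg. Origin at the centre of its flat underside, 24 mm above the bench on the rollers; axes as the station's. It has 3 mm of play to each rail and rolls easily. Home, its end touches the stop and its origin is at station y = 0.
- carrier_near (a point): Middle of the carrier's lower long edge on the side of the near rail (carrier x = -50 mm). 24 mm above the bench while the carrier lies on the rollers; its rise is the lift.
- carrier_far (a point): Middle of the carrier's opposite lower long edge (carrier x = 50 mm).
- carrier_tail (a point): Middle of the carrier's end face away from the stop (carrier y = -100 mm, 22 mm above its underside): push here, along the station's y.
- wedge: Loose yellow plastic wedge on the bench, 106 long (x) by 32 mm wide (y), 0.12 kg. Origin at the centre of its underside; x points to the thin end. The thin end (x = 53) is 10 mm high; the top slopes up evenly (3 mm in 10 mm) over 74 mm to 32 mm high; behind it stands the block to grip, 32 by 32 mm, 48 mm high, centred at x = -37 mm.
- wedge_tip (a point): Middle of the wedge's thin end, on its underside. With the wedge on the plate, its slope meets the edge of a carrier on the rollers when this is about 27 mm past that edge (carrier_near); each further 10 mm lifts the edge by 3 mm: about 43 mm past it for 5 mm of lift.
- reagent: Amber bottle, 60 mm in diameter, 105 mm high, beyond the track. Origin at the centre of its underside. Leave alone.
- beaker: Glass beaker, 64 mm in diameter, 70 mm high, to the left. Origin at the centre of its underside. Leave alone.
- jar: White jar with blue cap, 44 mm in diameter, 55 mm high, between robot and track. Origin at the centre of its underside. Leave alone.
Not all that is in view belongs to the job. What is meant by the carrier is not red, and is the smaller of those in its own colour.

How it is judged:
On the way, in this order (a step that is already met when the one before it is completed fails the run):
1. the carrier is home against the stop, flat on the rollers (y of carrier in the frame of station above -0.007 m and z of carrier_near in the frame of station between 0.021 and 0.0255 m and linear speed of carrier below 0.03 m/s), for 0.2 s.
2. the wedge has lifted the carrier's near edge off the rollers (y of carrier in the frame of station above -0.007 m and z of carrier_near in the frame of station above 0.026 m and contact force between wedge and carrier above 0.5 N), for 0.2 s.
At the end, for the whole second after the job is handed in: For the last second: carrier at rest within 7 mm of the stop, near edge lifted 2 to 8 mm by the wedge (over 0.5 N), far edge within 3 mm of the rollers; wedge flat on the plate (0.1 rad, underside within 3 mm), gripped with over 1 N; gripper and arm off the carrier (all of step 2 and z of carrier_near in the frame of station below 0.032 m and z of carrier_far in the frame of station between 0.021 and 0.027 m and contact force between the fingers and wedge above 1 N and contact force between each of the arm, the fingers and carrier below 0.3 N and angle between wedge's own z axis and vertical below 0.1 rad and z of wedge in the frame of station below 0.009 m and linear speed of carrier below 0.02 m/s); the arm keeps its last pose, push and grip.
It fails at once if the bottle, beaker or jar is moved by more than 20 mm (distance of any of reagent, beaker, jar from where it was at the start of the episode above 0.02 m).
It also fails if it takes over 64 s, if anything falls off the work surface, if the arm or the gripper's body presses on something with over 40 N, if the wrist force passes 120 N, or if a joint passes its speed limit or range.

## Working session

There is one attempt and no reset: what is moved stays moved. The work goes in short steps, Python scripts to look and compute and a shell command to move; the robot and the scene stay as the last step left them, time stands still between calls to the robot, and variables do not carry over. Pictures are saved under pics/ and viewed, and the job is handed in when it is done.

```bash
ls; mkdir -p pics
python3 - <<'E'
from station import bot
import cv2
print(bot.get_obs())
for c in ("scene","top"):
    im,d=bot.read_camera(c); cv2.imwrite(f"pics/{c}0.png",im)
    k=bot.calibration(c); print(c,k)
E
```

```text
pics
{'t': 0.0, 'q': array([-1.32108698,  0.4777828 ,  0.02234974,  1.55645743, -0.01152059,
        1.10927876, -0.08305633]), 'joint_vel': array([-3.42234231e-05,  7.39999068e-04,  1.65179428e-03, -1.42218714e-04,
        7.49627131e-04, -1.93188170e-03,  1.58548311e-03]), 'joint_torque': array([ 3.74323299e-04, -5.96459806e+01,  1.60760779e+00, -2.81204367e+01,
        1.23822363e-02,  9.16788296e-03, -2.67466032e-05]), 'eef_pos': array([0.23620846, 0.63169336, 0.23033497]), 'tool_rot': array([ 5.60368473e-04,  8.21637975e-01,  5.70008973e-01, -7.03127549e-04]), 'contact_force': array([-0.35356818, -0.28336537,  0.70778903]), 'torque': array([ 0.0529431 ,  0.02818186, -0.05259199]), 'gripper_width': 0.9974802519227418}
scene {'mtx': array([[495.88330176,   0.        , 319.97764746],
       [  0.        , 495.88330176, 230.84043103],
       [  0.        ,   0.        ,   1.        ]]), 'rvec': array([ 1.52202916,  2.08566666, -0.81542512]), 'tvec': array([ 0.21911153, -0.30672379,  1.54679412])}
top {'mtx': array([[505.36233802,   0.        , 327.40226676],
       [  0.        , 505.36233802, 238.4536485 ],
       [  0.        ,   0.        ,   1.        ]]), 'rvec': array([ 2.20437779, -2.15762656,  0.11291503]), 'tvec': array([-0.08794859,  0.52738231,  1.07523901])}
```

View pics/scene0.png

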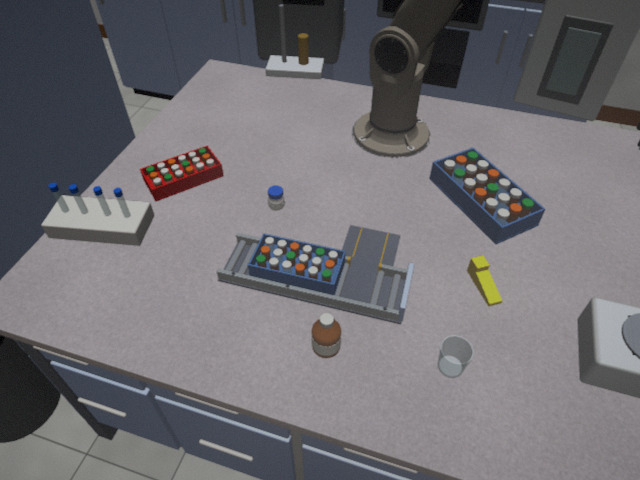

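View pics/top0.png

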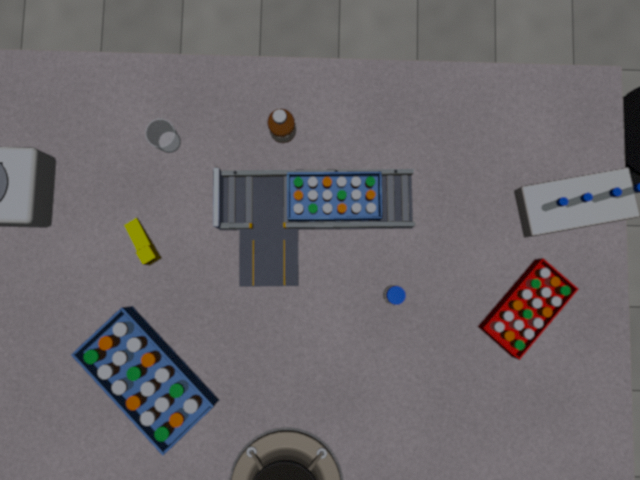

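The carrier is the blue tray on the rollers (top image ~335,195). The bigger blue tray at (145,378) and the red one at (528,308) are decoys. The wedge is at (140,241) and the jar at (396,295). Next I'll measure poses.

```bash
cat > h.py <<'E'
from station import bot
import cv2, numpy as np
def cam(c):
    k=bot.calibration(c); R,_=cv2.Rodrigues(np.array(k["rvec"])); return k["mtx"],R,np.array(k["tvec"]).ravel()
def onplane(c,uv,z):
    K,R,t=cam(c); uv=np.atleast_2d(np.asarray(uv,float))
    r=(np.linalg.inv(K)@np.c_[uv,np.ones(len(uv))].T).T@R; o=-R.T@t
    return o+r*((z-o[2])/r[:,2])[:,None]
def cloud(c,d,mask=None):
    K,R,t=cam(c); m=d>0
    if mask is not None: m&=mask
    v,u=np.nonzero(m); z=d[v,u]
    p=np.c_[(u-K[0,2])/K[0,0]*z,(v-K[1,2])/K[1,1]*z,z]
    return (p-t)@R,np.c_[u,v]
def proj(c,P):
    K,R,t=cam(c); q=np.atleast_2d(P)@R.T+t; q=q@K.T; return q[:,:2]/q[:,2:]
E
python3 - <<'E'
from h import *
for c in ("top","scene"):
    im,d=bot.read_camera(c); np.save(f"d_{c}.npy",d); cv2.imwrite(f"im_{c}.png",im)
    for l in ("station","carrier","wedge","jar","reagent","beaker"):
        for s in bot.silhouettes(c,l)[:4]:
            P,_=cloud(c,d,s["mask"])
            print(c,l,round(s["p"],2),np.round(s["xy"]),s["mask"].sum(),"med",np.round(np.median(P,0),3) if len(P) else None, "zmax",np.round(np.percentile(P[:,2],98),3) if len(P) else None)
            if s["p"]>.4: np.save(f"m_{c}_{l}_{int(s['xy'][0])}.npy",s["mask"])
    for l in ("channel","stop","entry","bay","carrier_tail","carrier_near","wedge_tip"):
        for s in bot.find_in(c,l)[:3]: print(c,l,round(s["p"],2),np.round(s["xy"],1))
E
ls *.npy
```

```text
top station 0.61 [269. 218.] 10547 med [0.573 0.05  0.008] zmax 0.06
top carrier 0.69 [146. 377.] 10877 med [0.228 0.295 0.05 ] zmax 0.073
top carrier 0.61 [529. 306.] 5079 med [ 0.388 -0.509  0.036] zmax 0.053
top carrier 0.56 [335. 197.] 4635 med [ 0.616 -0.088  0.054] zmax 0.077
top wedge 0.7 [144. 240.] 885 med [0.51  0.322 0.025] zmax 0.051
top jar 0.68 [393. 293.] 373 med [ 0.411 -0.219  0.054] zmax 0.059
top reagent 0.66 [271. 217.] 10644 med [0.574 0.049 0.008] zmax 0.06
top reagent 0.61 [282. 126.] 811 med [0.762 0.025 0.072] zmax 0.107
top beaker 0.57 [165. 132.] 936 med [0.747 0.29  0.036] zmax 0.072
top channel 0.55 [270.5 219.7]
top stop 0.71 [271.5 216. ]
top entry 0.59 [272.7 217. ]
top bay 0.9 [268.8 221.6]
top carrier_tail 0.77 [526.6 307.5]
top carrier_tail 0.66 [331.7 197.4]
top carrier_tail 0.57 [145.3 380.1]
top carrier_near 0.96 [146.9 376. ]
top carrier_near 0.72 [335.2 196.9]
top carrier_near 0.7 [526.3 306.1]
top wedge_tip 0.59 [142.1 244.5]
scene station 0.75 [360. 282.] 8071 med [0.61  0.044 0.008] zmax 0.059
scene carrier 0.9 [484. 195.] 5774 med [0.256 0.
[... 752 characters left out ...]
y 0.82 [358.8 280. ]
scene carrier_tail 0.94 [487.6 195.2]
scene carrier_tail 0.72 [297.2 263.4]
scene carrier_near 0.86 [485.2 192.6]
scene carrier_near 0.85 [177.2 170.7]
scene carrier_near 0.64 [486.3 277.7]
scene wedge_tip 0.59 [485.6 278.4]
scene wedge_tip 0.49 [454.6 356.3]
d_scene.npy
d_top.npy
m_scene_beaker_454.npy
m_scene_carrier_177.npy
m_scene_carrier_297.npy
m_scene_carrier_484.npy
m_scene_jar_277.npy
m_scene_reagent_325.npy
m_scene_station_359.npy
m_scene_wedge_294.npy
m_scene_wedge_484.npy
m_top_beaker_164.npy
m_top_carrier_145.npy
m_top_carrier_335.npy
m_top_carrier_528.npy
m_top_jar_392.npy
m_top_reagent_271.npy
m_top_reagent_282.npy
m_top_station_268.npy
m_top_wedge_143.npy
```

Run:
```python
from h import *
im=cv2.imread("im_top.png"); d=np.load("d_top.npy")
P,uv=cloud("top",d)
# bench plane check
sel=(abs(P[:,2])<0.004); print("bench",np.median(P[sel,2]))
crop=cv2.resize(im[90:310,90:430],None,fx=2.3,fy=2.3,interpolation=cv2.INTER_CUBIC); cv2.imwrite("pics/crop.png",crop)
# ortho height map 1mm, x 0.35..0.8, y -0.35..0.4
H=np.zeros((450,750),np.float32)
r=((0.8-P[:,0])*1000).astype(int); c=((0.4-P[:,1])*1000).astype(int)
ok=(r>=0)&(r<450)&(c>=0)&(c<750)
H[r[ok],c[ok]]=P[ok,2]; H=cv2.dilate(H,np.ones((3,3)))
cv2.imwrite("pics/hm.png",cv2.applyColorMap(np.clip(H/0.08*255,0,255).astype(np.uint8),cv2.COLORMAP_JET))
```

```text
bench 0.00030794985150733845
```

View pics/crop.png

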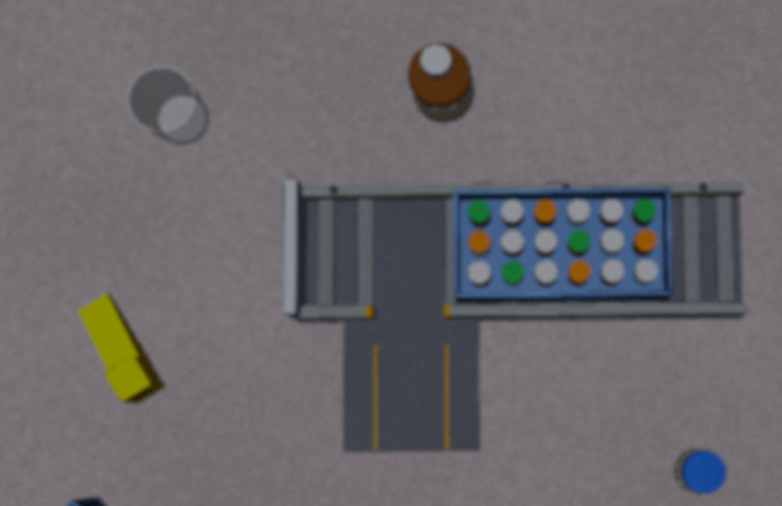

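View pics/hm.png

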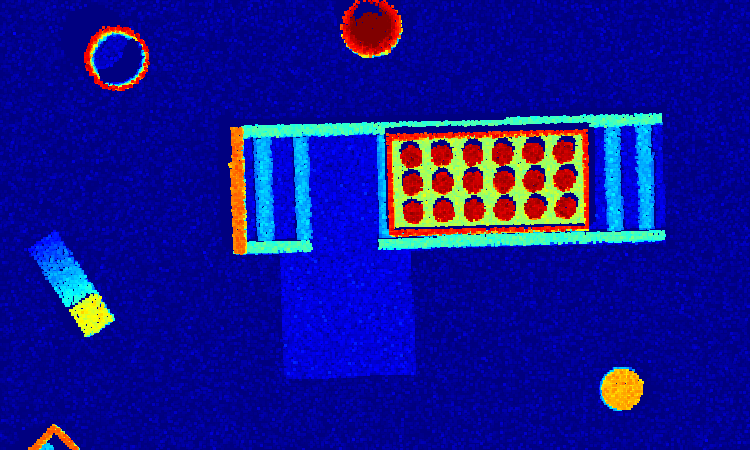

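Run:
```python
from h import *
from scipy.optimize import least_squares
d=np.load("d_top.npy"); P,uv=cloud("top",d)
im=cv2.imread("im_top.png")
# rails
reg=(P[:,0]>.5)&(P[:,0]<.72)&(P[:,1]>-.28)&(P[:,1]<.16)
R=P[reg&(P[:,2]>.031)&(P[:,2]<.037)]
mid=.61
near=R[(R[:,0]<.585)]; far=R[(R[:,0]>.655)]
th=0.03
def fit(Q):
    A=np.c_[Q[:,1],np.ones(len(Q))]; w=np.ones(len(Q),bool)
    for _ in range(4):
        a=np.linalg.lstsq(A[w],Q[w,0],rcond=None)[0]; w=abs(A@a-Q[:,0])<.006
    return a,w.sum()
for n,Q in(("near",near),("far",far)): print(n,fit(Q))
(sn,on),_=fit(near);(sf,of),_=fit(far)
s=(sn+sf)/2; yaw=-np.arctan(s)   # station y dir=( -sin, cos)
ey=np.array([-np.sin(yaw),np.cos(yaw)]); ex=np.array([np.cos(yaw),np.sin(yaw)])
xm=(on+of)/2*np.cos(yaw); print("yaw",yaw,"sep",(of-on)*np.cos(yaw))
# stop top
S=P[reg&(P[:,2]>.05)&(P[:,1]>.08)]
ys=S[:,:2]@ey; print("stop y range",np.percentile(ys,[2,10,50,98]),"x",np.percentile(S[:,:2]@ex,[1,99]))
# gap ends in near rail
nn=near[:,:2]@ey; hist=np.sort(nn); g=np.argmax(np.diff(hist)); print("gap",hist[g],hist[g+1], "rail ends",hist[0],hist[-1])
# apron
A=P[(P[:,2]>.0035)&(P[:,2]<.009)&(P[:,0]>.38)&(P[:,0]<.545)&(P[:,1]>-.05)&(P[:,1]<.15)]
ay=A[:,:2]@ey; ax=A[:,:2]@ex; print("apron y",np.percentile(ay,[1,99]),"x",np.percentile(ax,[1,99]))
c=P[reg&(P[:,2]>.062)&(P[:,2]<.08)&(P[:,1]<.06)]
cy=c[:,:2]@ey; cx=c[:,:2]@ex; print("carrier y",np.percentile(cy,[.2,99.8]),"x",np.percentile(cx,[.2,99.8]),"rect",cv2.minAreaRect((c[:,:2]*1000).astype(np.float32)))
print("xm",xm)
# wedge
m=np.load("m_top_wedge_143.npy"); W=P[(P[:,2]>.004)&(P[:,0]>.44)&(P[:,0]<.58)&(P[:,1]>.27)&(P[:,1]<.39)]
print("wedge rect",cv2.minAreaRect((W[:,:2]*1000).astype(np.float32)))
B=W[W[:,2]>.044]; print("block rect",cv2.minAreaRect((B[:,:2]*1000).astype(np.float32)),np.median(B,0),"n",len(B))
for n,b in(("jar",(.411,-.219)),("reag",(.762,.025)),("beak",(.74,.288))):
    Q=P[(np.hypot(P[:,0]-b[0],P[:,1]-b[1])<.06)&(P[:,2]>.03)]; print(n,(Q[:,:2].max(0)+Q[:,:2].min(0))/2,np.ptp(Q[:,:2],axis=0),Q[:,2].max())
```

```text
near (array([-0.03130217,  0.55677993]), np.int64(645))
far (array([-0.03288063,  0.67348584]), np.int64(625))
yaw 0.03208038806480953 sep 0.1166458526631376
stop y range [0.13591093 0.13618599 0.13745732 0.14122373] x [0.55214425 0.67389404]
gap 0.0021525085450918476 0.07079436306684894 rail ends -0.28175748739232254 0.13636075457229768
apron y [-0.05500369  0.11842537] x [0.39319573 0.54567617]
carrier y [-0.20772142 -0.00872095] x [0.56427063 0.66451218] rect ((617.5241088867188, -88.60784149169922), (100.78375244140625, 199.3500213623047), 1.665006160736084)
xm 0.6148163800868222
wedge rect ((509.607177734375, 330.9554443359375), (119.77674102783203, 131.7293701171875), 88.0255126953125)
block rect ((484.9940490722656, 307.73236083984375), (32.82350158691406, 32.67576599121094), 34.78498840332031) [0.48530491 0.30789735 0.04791983] n 230
jar [ 0.41045587 -0.22235766] [0.03775015 0.03934856] 0.0603619681341175
reag [0.77232208 0.0285772 ] [0.0578516  0.05970733] 0.10931200062923452
beak [0.74179457 0.28334638] [0.06314126 0.06278531] 0.07575476181398799
```

```bash
cat >> h.py <<'E'
from scipy.spatial.transform import Rotation as Rot
YAW=0.0321; EX=np.array([np.cos(YAW),np.sin(YAW)]); EY=np.array([-np.sin(YAW),np.cos(YAW)])
O=0.6148*EX+0.0363*EY
def s2w(x,y): return O+x*EX+y*EY
def w2s(p): q=np.asarray(p)[:2]-O; return np.array([q@EX,q@EY])
def Rd(a): c,s=np.cos(a),np.sin(a); return np.array([[c,s,0],[s,-c,0],[0,0,-1.]])
def go(p,a):
    o=bot.get_obs(); w,x,y,z=o["tool_rot"]; R=Rot.from_quat([x,y,z,w]).as_matrix()
    print("from",np.round(o["eef_pos"],4),"shift cm",np.round(100*R.T@(np.asarray(p)-o["eef_pos"]),2),"rot",np.round(Rot.from_matrix(R.T@Rd(a)).as_rotvec(),4))
def st():
    o=bot.get_obs(); w,x,y,z=o["tool_rot"]; R=Rot.from_quat([x,y,z,w]).as_matrix()
    print("t",round(float(o["t"]),2),"pos",np.round(o["eef_pos"],4),"st",np.round(w2s(o["eef_pos"]),4),"ang",round(float(np.arctan2(R[1,0],R[0,0])),4),"tilt",np.round(R[:2,2],4),"F",np.round(o["contact_force"],1),"g",round(float(o["gripper_width"]),3),"q",np.round(o["q"],2))
E
python3 - <<'E'
from h import *
from scipy.optimize import least_squares
d=np.load("d_top.npy"); P,uv=cloud("top",d)
W=P[(P[:,2]>.007)&(P[:,0]>.44)&(P[:,0]<.58)&(P[:,1]>.27)&(P[:,1]<.385)]
m=np.linalg.norm(W[:,:2]-np.median(W[:,:2],0),axis=1)<.08; W=W[m]
r=cv2.minAreaRect((W[:,:2]*1000).astype(np.float32)); print(r)
d2=np.load("d_scene.npy"); P2,_=cloud("scene",d2); W2=P2[(P2[:,2]>.007)&(P2[:,0]>.44)&(P2[:,0]<.58)&(P2[:,1]>.27)&(P2[:,1]<.385)]
print(cv2.minAreaRect((W2[:,:2]*1000).astype(np.float32)))
# PCA slope: height gradient direction on slope
S=W[(W[:,2]>.011)&(W[:,2]<.031)]; a=np.linalg.lstsq(np.c_[S[:,:2],np.ones(len(S))],S[:,2],rcond=None)[0]; print("grad",a[:2],"yaw",np.arctan2(-a[1],-a[0]))
c=W[:,:2]-W[:,:2].mean(0); u,s,vt=np.linalg.svd(c); print("pca",np.arctan2(*vt[0][::-1]))
B=W[W[:,2]>.044]; print("block",(B[:,:2].max(0)+B[:,:2].min(0))/2, B[:,:2].mean(0))
st(); p=s2w(0,-0.295); print("target",p); go([p[0],p[1],.2],YAW+np.pi/2)
E
```

```text
((516.0655517578125, 330.73529052734375), (109.34196472167969, 70.36209106445312), 13.258882522583008)
((515.5325927734375, 328.4781188964844), (109.6626205444336, 35.03285217285156), 33.711917877197266)
grad [-0.16131763  0.01918307] yaw -0.11835908948779984
pca -2.5245799400613524
block [0.48460549 0.30824217] [0.48481858 0.30790282]
t 1.5 pos [0.2364 0.6323 0.2313] st [-0.3582  0.5881] ang 1.213 tilt [0. 0.] F [ 0.3 -0.5 -0.6] g 1.0 q [-1.32  0.48  0.02  1.56 -0.01  1.11 -0.08]
target [ 0.62278612 -0.23883504]
from [0.2364 0.6323 0.2313] shift cm [-68.06  66.7    3.13] rot [ 0.     -0.     -0.3899]
```

```bash
python3 -m creep '[[[-3,3,0,0,0,-0.04,0.5],[-7.5,7.3,0,0,0,-0.08,0],[-12,11.8,0,0,0,-0.12,0],[-16.5,16.2,0,0,0,-0.16,0],[-21,20.6,0,0,0,-0.2,0],[-25.5,25,0,0,0,-0.24,0],[-30,29.4,0,0,0,-0.28,0],[-34.5,33.8,0,0,0,-0.32,0],[-38.5,37.7,0,0,0,-0.36,0],[-42,41.2,0,0,0,-0.39,0]]]' 40; python3 -c "
from h import *
st(); p=s2w(0,-0.295); go([p[0],p[1],.15],YAW+np.pi/2)"
```

```text
t: 2.75
eef_pos: [0.476, 0.0922, 0.2318]
tool_rot: [0.0, 0.696, 0.718, 0.0]
contact_force: [0.8, 0.3, 0.5]
gripper_width: -0.001
t 2.75 pos [0.476  0.0922 0.2318] st [-0.1361  0.0406] ang 1.6027 tilt [0.0011 0.0004] F [0.8 0.3 0.5] g -0.001 q [-0.55  0.16  0.26  2.01 -0.05  0.98  1.34]
from [0.476  0.0922 0.2318] shift cm [-33.56  13.61   8.18] rot [ 0.0011 -0.0003 -0.0002]
```

```bash
python3 -m creep '[[[-4,2,0,0,0,0,0],[-9,4.5,0,0,0,0,0],[-14.5,7,0,0,0,0,0],[-20,9.5,0,0,0,0,0],[-25.5,12,0,0,0,0,0],[-30,13.6,2,0,0,0,0],[-33.5,13.6,6,0,0,0,0],[-33.5,13.6,10,0,0,0,0],[-33.5,13.6,12,0,0,0,0],[-33.5,13.6,12,0,0,0,0]]]'; python3 -c "
from h import *
st(); p=s2w(0,-0.295); go([p[0],p[1],.038],YAW+np.pi/2)
im,d=bot.read_camera('scene'); cv2.imwrite('pics/s1.png',im)"
```

```text
t: 4.0
eef_pos: [0.6214, -0.2347, 0.1102]
tool_rot: [-0.001, 0.695, 0.719, -0.0]
contact_force: [1.0, 0.0, -0.3]
gripper_width: 0.004
t 4.0 pos [ 0.6214 -0.2347  0.1102] st [-0.0012 -0.2908] ang 1.6041 tilt [-0.0023  0.0011] F [ 1.   0.  -0.3] g 0.004 q [ 0.02  0.61  0.36  1.7  -0.26  0.88  2.09]
from [ 0.6214 -0.2347  0.1102] shift cm [-0.43  0.14  7.22] rot [-0.0023 -0.0012  0.0012]
```

View pics/s1.png

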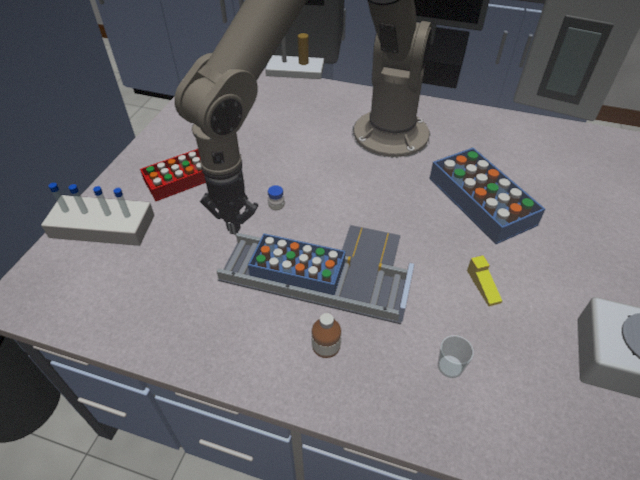

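The closed gripper hangs over the track start, behind the carrier tail (scene ~235,230). Now I descend and push slowly.

```bash
python3 -m creep '[[[-0.4,0.1,3,0,0,0,0],[-0.4,0.1,6,0,0,0,0],[-0.4,0.1,7,0,0,0,0],[0,0.1,7,0,0,0,0],[1,0.1,7,0,0,0,0],[2,0.1,7,0,0,0,0],[2.5,0.1,7,0,0,0,0],[3,0.1,7,0,0,0,0],[3.5,0.1,7,0,0,0,0],[4,0.1,7,0,0,0,0]]]'; python3 -c "
from h import *
st()"
```

```text
t: 5.3
eef_pos: [0.6216, -0.1964, 0.0414]
tool_rot: [0.0, 0.696, 0.718, -0.0]
contact_force: [0.7, -1.4, 1.1]
gripper_width: -0.002
t 5.3 pos [ 0.6216 -0.1964  0.0414] st [ 2.000e-04 -2.526e-01] ang 1.6023 tilt [ 0.0004 -0.0009] F [ 0.7 -1.4  1.1] g -0.002 q [-0.02  0.68  0.33  1.76 -0.3   0.75  2.06]
```

```bash
python3 -m creep '[[[0.4,0,0,0,0,0,0],[1,0,0,0,0,0,0],[1.6,0,0,0,0,0,0],[2.2,0,0,0,0,0,0],[2.8,0,0,0,0,0,0],[3.4,0,0,0,0,0,0],[4,0,0,0,0,0,0],[4.6,0,0,0,0,0,0],[5.2,0,0,0,0,0,0],[5.8,0,0,0,0,0,0]]]'; python3 -c "
from h import *
st()
im,d=bot.read_camera('top'); cv2.imwrite('pics/t1.png',im)
P,_=cloud('top',d); s=(P[:,:2]-O)@np.c_[EX,EY]; m=(abs(s[:,0])<.06)&(s[:,1]<.095)&(P[:,2]>.060)&(P[:,2]<.071)
print(np.percentile(s[m,1],[1,50,99]))"
```

```text
t: 6.55
eef_pos: [0.6197, -0.1374, 0.0412]
tool_rot: [-0.0, 0.696, 0.718, -0.0]
contact_force: [-0.6, -1.9, 1.1]
gripper_width: 0.002
t 6.55 pos [ 0.6197 -0.1374  0.0412] st [ 0.0002 -0.1935] ang 1.6031 tilt [-0.0001  0.0001] F [-0.6 -1.9  1.1] g 0.002 q [-0.12  0.66  0.33  1.81 -0.3   0.73  1.98]
[-0.70233346 -0.04134201  0.01997935]
```

View pics/t1.png

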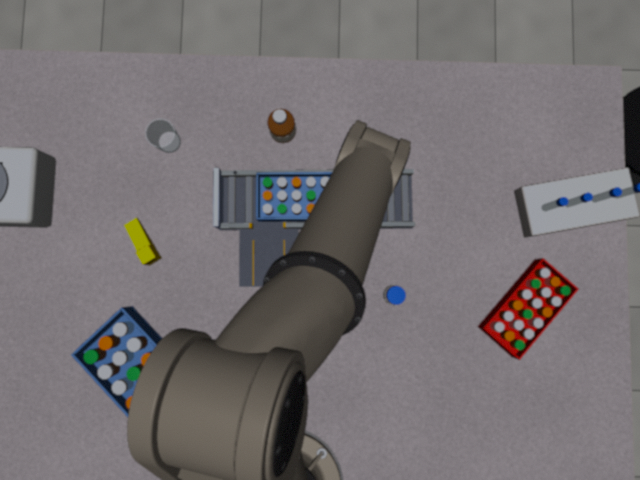

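```bash
python3 -m creep '[[[0.6,0,0,0,0,0,0],[1.2,0,0,0,0,0,0],[1.8,0,0,0,0,0,0],[2.4,0,0,0,0,0,0],[3,0,0,0,0,0,0],[3.6,0,0,0,0,0,0],[4.2,0,0,0,0,0,0],[4.8,0,0,0,0,0,0],[5.3,0,0,0,0,0,0],[5.8,0,0,0,0,0,0]]]'; python3 -m creep '[[[0.5,0,0,0,0,0,0],[0.9,0,0,0,0,0,0],[1.3,0,0,0,0,0,0],[1.6,0,0,0,0,0,0],[1.9,0,0,0,0,0,0],[2.1,0,0,0,0,0,0],[2.25,0,0,0,0,0,0],[2.3,0,0,0,0,0,0]]]'; python3 -c "
from h import *
st()"
```

```text
t: 7.85
eef_pos: [0.6178, -0.0795, 0.0413]
tool_rot: [-0.0, 0.696, 0.718, -0.0]
contact_force: [-0.2, -1.3, -1.4]
gripper_width: 0.003
t: 8.85
eef_pos: [0.6171, -0.0574, 0.0413]
tool_rot: [0.0, 0.696, 0.718, -0.0]
contact_force: [0.1, -2.3, -2.1]
gripper_width: 0.0
t 8.85 pos [ 0.6171 -0.0574  0.0413] st [ 1.000e-04 -1.135e-01] ang 1.6027 tilt [ 0.     -0.0005] F [ 0.1 -2.3 -2.1] g 0.0 q [-0.25  0.64  0.33  1.85 -0.31  0.71  1.86]
```

```bash
python3 -m creep '[[[0.1,0,0,0,0,0,0],[0.2,0,0,0,0,0,0],[0.3,0,0,0,0,0,0],[0.3,0,0,0,0,0,0]]]'; python3 -c "
from h import *
st()
im,d=bot.read_camera('top'); cv2.imwrite('pics/t2.png',im)
P,_=cloud('top',d); s=(P[:,:2]-O)@np.c_[EX,EY]; m=(abs(s[:,0])<.06)&(s[:,1]<.098)&(s[:,1]>-.05)&(P[:,2]>.060)&(P[:,2]<.071)
print(np.percentile(s[m,1],[1,50,99]))"
```

```text
t: 9.35
eef_pos: [0.6171, -0.0573, 0.0414]
tool_rot: [0.001, 0.697, 0.718, -0.001]
contact_force: [0.4, -7.7, -1.3]
gripper_width: -0.001
t 9.35 pos [ 0.6171 -0.0573  0.0414] st [ 1.000e-04 -1.134e-01] ang 1.6004 tilt [ 0.0008 -0.0034] F [ 0.4 -7.7 -1.3] g -0.001 q [-0.26  0.64  0.34  1.85 -0.3   0.7   1.85]
[-0.02217729  0.06374879  0.09765451]
```

Force rose to 7.7 N and the tool stopped moving, so the carrier is against the stop. Next I back off, rise, and check without the arm in the way.

```bash
python3 -m creep '[[[-0.3,0,0,0,0,0,0],[-0.8,0,0,0,0,0,0],[-2,0,0,0,0,0,0],[-3.5,0,-1,0,0,0,0],[-3.5,0,-6,0,0,0,0],[-3.5,0,-11,0,0,0,0],[-3.5,0,-15,0,0,0,0],[-3.5,-4,-16,0,0,0,0.3],[-3.5,-8,-16,0,0,0,1],[-3.5,-10,-16,0,0,0,1]]]'; python3 -c "
from h import *
st()
go([.485,.308,.19],.6+np.pi/2)"
```

```text
t: 10.65
eef_pos: [0.5162, -0.0935, 0.2022]
tool_rot: [-0.0, 0.696, 0.718, 0.0]
contact_force: [0.6, 0.3, 0.2]
gripper_width: 0.635
t 10.65 pos [ 0.5162 -0.0935  0.2022] st [-0.1018 -0.1464] ang 1.601 tilt [0.0004 0.0006] F [0.6 0.3 0.2] g 0.635 q [-0.31  0.28  0.44  1.97 -0.15  0.93  1.81]
from [ 0.5162 -0.0935  0.2022] shift cm [40.23 -1.91  1.24] rot [ 6.000e-04 -4.000e-04 -5.698e-01]
```

```bash
python3 -m creep '[[[3.5,0,0,0,0,-0.05,1],[8,0,0,0,0,-0.12,1],[13,-0.5,0,0,0,-0.2,1],[18,-1,0,0,0,-0.28,1],[23,-1,0,0,0,-0.36,1],[28,-1.5,0,0,0,-0.43,1],[33,-1.9,0,0,0,-0.5,1],[37.5,-1.9,1,0,0,-0.57,1],[40.2,-1.9,3,0,0,-0.57,1],[40.2,-1.9,5,0,0,-0.57,1]]]'; python3 -c "
from h import *
st()
im,d=bot.read_camera('top'); cv2.imwrite('pics/t3.png',im)
P,_=cloud('top',d); s=(P[:,:2]-O)@np.c_[EX,EY]; m=(abs(s[:,0])<.06)&(s[:,1]<.098)&(s[:,1]>-.2)&(P[:,2]>.060)&(P[:,2]<.071)
print('carrier y',np.percentile(s[m,1],[1,50,99]))
B=P[(abs(P[:,0]-.485)<.03)&(abs(P[:,1]-.308)<.03)&(P[:,2]>.044)&(P[:,2]<.052)]
print(len(B),cv2.minAreaRect((B[:,:2]*1000).astype(np.float32)) if len(B)>5 else 0)
im,d=bot.read_camera('scene'); cv2.imwrite('pics/s3.png',im)
go([.485,.308,.012],.6+np.pi/2)"
```

```text
t: 11.9
eef_pos: [0.4865, 0.3114, 0.1516]
tool_rot: [0.0, 0.464, 0.886, 0.001]
contact_force: [-0.5, -0.3, -0.4]
gripper_width: 1.004
t 11.9 pos [0.4865 0.3114 0.1516] st [-0.1185  0.2594] ang 2.176 tilt [0.0011 0.0019] F [-0.5 -0.3 -0.4] g 1.004 q [-0.79  0.41  0.15  1.88 -0.08  0.86  1.57]
carrier y [-0.09978334 -0.01126444  0.09752694]
224 ((484.87713623046875, 308.0452575683594), (32.77473449707031, 31.87489128112793), 33.71238327026367)
from [0.4857 0.3078 0.1499] shift cm [ 0.06  0.   13.79] rot [-0.0034  0.0006  0.002 ]
```

View pics/t3.png

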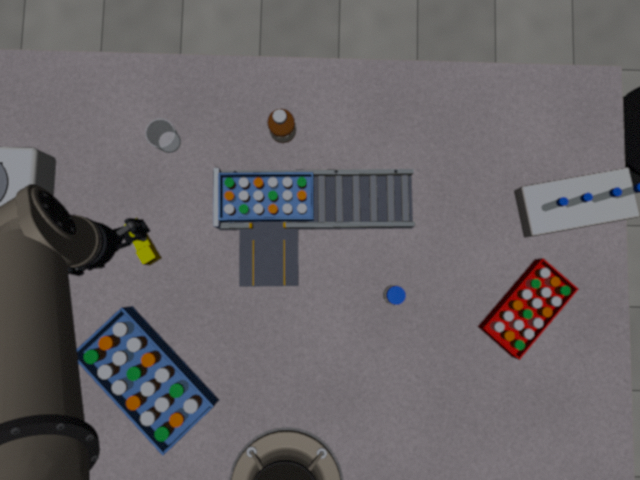

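View pics/s3.png

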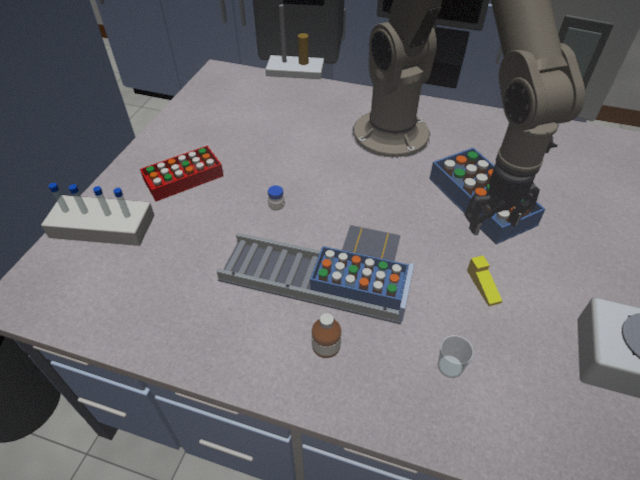

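Top view: carrier flush with the stop at the left (268,195), and the fingers straddle the wedge block at (146,250). Descending to grip.

```bash
python3 -m creep '[[[0,0,3,0,0,0,1],[0,0,7,0,0,0,1],[0,0,11,0,0,0,1],[0,0,13,0,0,0,1],[0,0,13.7,0,0,0,1],[0,0,13.7,0,0,0,0.5],[0,0,13.7,0,0,0,0],[0,0,13.7,0,0,0,0],[0,0,13.7,0,0,0,0],[0,0,13.7,0,0,0,0]]]' 60; python3 -c "
from h import *
st()"
```

```text
t: 13.25
eef_pos: [0.487, 0.3096, 0.0155]
tool_rot: [0.0, 0.466, 0.885, 0.001]
contact_force: [-0.7, 0.4, 5.5]
gripper_width: 0.366
t 13.25 pos [0.487  0.3096 0.0155] st [-0.1181  0.2575] ang 2.1731 tilt [0.0014 0.0012] F [-0.7  0.4  5.5] g 0.366 q [-0.76  0.61  0.11  1.95 -0.11  0.59  1.6 ]
```

```bash
python3 -m creep '[[[0,0,-1,0,0,0,0],[0,0,-4,0,0,0,0],[0,0,-7,0,0,0,0],[0,0,-7,0,0,0,0]]]'; python3 -c "
from h import *
st(); p=s2w(-.155,0)
go([p[0],p[1],.06],YAW+np.pi/2)
im,d=bot.read_camera('scene'); cv2.imwrite('pics/s4.png',im)"
```

```text
t: 13.75
eef_pos: [0.4878, 0.3101, 0.087]
tool_rot: [0.001, 0.466, 0.885, 0.002]
contact_force: [1.2, 1.1, -0.9]
gripper_width: 0.369
t 13.75 pos [0.4878 0.3101 0.087 ] st [-0.1173  0.2579] ang 2.1729 tilt [0.0038 0.0031] F [ 1.2  1.1 -0.9] g 0.369 q [-0.78  0.5   0.13  1.92 -0.1   0.73  1.58]
from [0.4878 0.3101 0.087 ] shift cm [-19.69 -17.1    2.61] rot [ 0.0047 -0.0018  0.57  ]
```

View pics/s4.png

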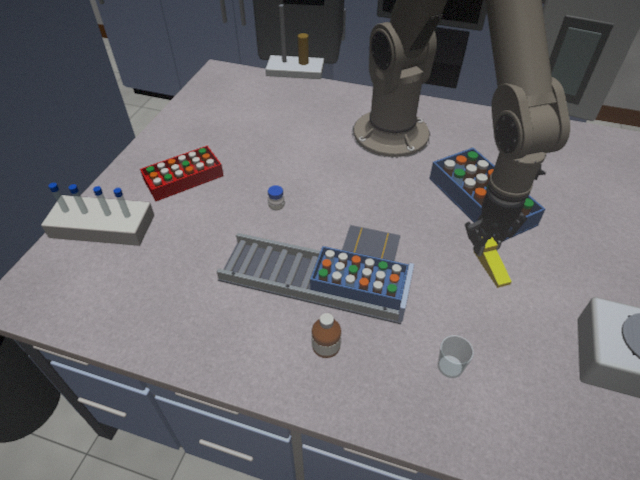

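```bash
python3 -c "
from h import *
for s,z in (((-.16,.22),.09),((-.155,0),.087)):
  p=s2w(*s); go([p[0],p[1],z],YAW+np.pi/2)"
```

```text
from [0.4868 0.3095 0.0855] shift cm [-0.9  -5.53 -0.46] rot [ 0.0022 -0.0009  0.5701]
from [0.4868 0.3095 0.0855] shift cm [-19.69 -16.98  -0.19] rot [ 0.0022 -0.0009  0.5701]
```

```bash
python3 -m creep '[[[-0.3,-2.5,-0.5,0,0,0.1,0],[-0.9,-5.5,-0.5,0,0,0.2,0],[-3.5,-7.5,-0.5,0,0,0.3,0],[-7,-9.5,-0.5,0,0,0.4,0],[-10.5,-11.5,-0.5,0,0,0.48,0],[-14,-13.5,-0.5,0,0,0.54,0],[-17,-15.5,-0.2,0,0,0.57,0],[-19.7,-17,0,0,0,0.57,0],[-19.7,-17,0,0,0,0.57,0],[-19.7,-17,0,0,0,0.57,0]]]'; python3 -c "
from h import *
st()
p=s2w(-.155,0); go([p[0],p[1],.025],YAW+np.pi/2)
for c in ('top','scene'):
  im,d=bot.read_camera(c); cv2.imwrite('pics/%s5.png'%c,im)
  P,uv=cloud(c,d); b=im[uv[:,1],uv[:,0]].astype(int); m=(b[:,0]<70)&(b[:,1]>110)&(b[:,2]>110)
  s=np.c_[(P[:,:2]-O)@np.c_[EX,EY],P[:,2]]; m&=(abs(s[:,1])<.06)&(s[:,0]>-.2)&(s[:,0]<0)&(P[:,2]>.04)
  Q=s[m]; print(c,len(Q), Q.min(0) if len(Q) else 0,Q.max(0) if len(Q) else 0)
  if len(Q)>10: print(cv2.minAreaRect((Q[:,:2]*1000).astype(np.float32)))"
```

```text
t: 15.05
eef_pos: [0.4573, 0.0508, 0.0838]
tool_rot: [-0.0, 0.696, 0.718, -0.0]
contact_force: [-0.9, 1.1, -1.0]
gripper_width: 0.366
t 15.05 pos [0.4573 0.0508 0.0838] st [-0.1561 -0.0002] ang 1.6033 tilt [-0.0012 -0.0001] F [-0.9  1.1 -1. ] g 0.366 q [-0.51  0.36  0.31  2.2  -0.19  0.61  1.55]
from [0.4573 0.0508 0.0838] shift cm [0.02 0.12 5.88] rot [-0.0012  0.0001  0.0004]
top 21 [-0.10959222 -0.04239986  0.07664726] [-0.06828725 -0.00826625  0.41459808]
((-90.13612365722656, -23.94600486755371), (53.083526611328125, 7.647075176239014), 35.288116455078125)
scene 546 [-0.17274566 -0.01482567  0.06720604] [-0.06807323  0.01711371  0.13687881]
((-120.481689453125, 1.4814767837524414), (104.65960693359375, 31.71932601928711), 0.5272188782691956)
```

View pics/top5.png

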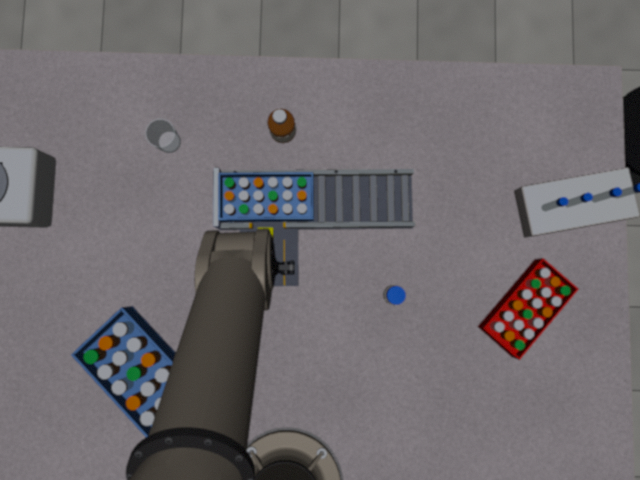

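View pics/scene5.png

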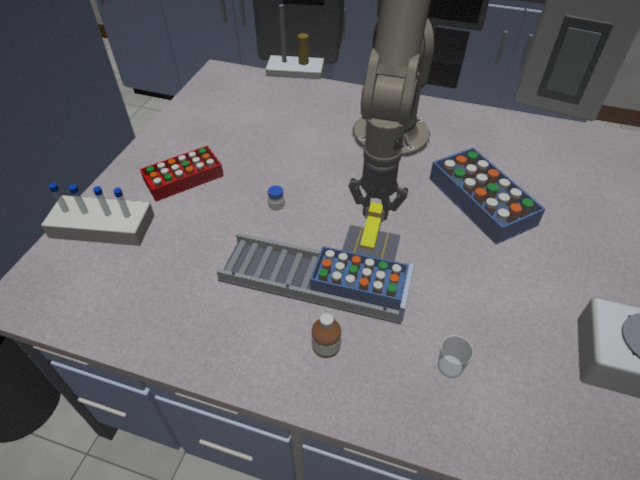

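The wedge is held level, its tip at station x about -68 mm and y about 1 mm. Lowering onto the plate.

```bash
python3 -m creep '[[[0,0,2,0,0,0,0],[0,0,4,0,0,0,0],[0,0,5.2,0,0,0,0],[0,0,5.7,0,0,0,0],[0,0,6,0,0,0,0],[0,0,6.2,0,0,0,0],[0,0,6.2,0,0,0,0]]]'; python3 -c "
from h import *
st()"
```

```text
t: 16.02
eef_pos: [0.458, 0.0504, 0.0225]
tool_rot: [0.0, 0.696, 0.718, 0.0]
contact_force: [0.5, -0.6, -0.5]
gripper_width: 0.362
t 16.02 pos [0.458  0.0504 0.0225] st [-0.1554 -0.0006] ang 1.6029 tilt [0.0004 0.0002] F [ 0.5 -0.6 -0.5] g 0.362 q [-0.45  0.48  0.25  2.22 -0.26  0.47  1.61]
```

```bash
python3 -m creep '[[[0,0,0.1,0,0,0,0],[0,0,0.15,0,0,0,0],[0,0,0.2,0,0,0,0],[0,0,0.2,0,0,0,0]]]'; python3 -c "
from h import *
st()
c='scene'
im,d=bot.read_camera(c); cv2.imwrite('pics/s6.png',im[190:310,290:450].repeat(4,0).repeat(4,1))
P,uv=cloud(c,d); b=im[uv[:,1],uv[:,0]].astype(int); m=(b[:,0]<70)&(b[:,1]>110)&(b[:,2]>110)
s=np.c_[(P[:,:2]-O)@np.c_[EX,EY],P[:,2]]; m&=(abs(s[:,1])<.025)&(s[:,0]>-.2)&(s[:,0]<-.04)&(s[:,2]<.065)
Q=s[m]; print(c,len(Q), Q.min(0),Q.max(0))
S=Q[(Q[:,0]>-.13)&(abs(Q[:,1])<.012)]; a=np.polyfit(S[:,0],S[:,2],1); print('slope',a,'z at x=-0.068',np.polyval(a,-.067))
"
```

```text
t: 16.52
eef_pos: [0.458, 0.0505, 0.0214]
tool_rot: [-0.0, 0.696, 0.718, 0.0]
contact_force: [-4.2, -0.1, 16.2]
gripper_width: 0.365
t 16.52 pos [0.458  0.0505 0.0214] st [-0.1554 -0.0006] ang 1.6027 tilt [0.0005 0.0008] F [-4.2 -0.1 16.2] g 0.365 q [-0.45  0.48  0.25  2.22 -0.26  0.46  1.61]
scene 394 [-0.17179203 -0.01752569  0.00261312] [-0.0891751   0.01662191  0.05832049]
slope [-0.27686616 -0.00291373] z at x=-0.068 0.015636306843681502
```

View pics/s6.png

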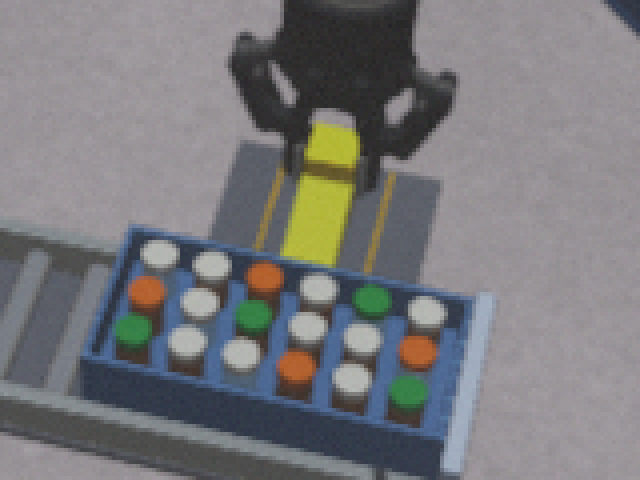

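```bash
python3 -m creep '[[[0,0.2,-0.08,0,0,0,0],[0,0.7,-0.08,0,0,0,0],[0,1.2,-0.08,0,0,0,0],[0,1.7,-0.08,0,0,0,0],[0,2.2,-0.08,0,0,0,0],[0,2.7,-0.08,0,0,0,0],[0,3.2,-0.08,0,0,0,0],[0,3.6,-0.08,0,0,0,0],[0,4,-0.08,0,0,0,0],[0,4,-0.08,0,0,0,0]]]'; python3 -c "
from h import *
st()"
```

```text
t: 17.82
eef_pos: [0.4934, 0.0514, 0.0212]
tool_rot: [-0.003, 0.696, 0.718, -0.003]
contact_force: [-5.3, 0.4, 8.5]
gripper_width: 0.363
t 17.82 pos [0.4934 0.0514 0.0212] st [-0.12   -0.0007] ang 1.603 tilt [-0.0079  0.0003] F [-5.3  0.4  8.5] g 0.363 q [-0.43  0.52  0.25  2.14 -0.26  0.52  1.62]
```

```bash
python3 -m creep '[[[0,0.2,-0.03,0,0,0,0],[0,0.5,-0.03,0,0,0,0],[0,0.8,-0.03,0,0,0,0],[0,1.1,-0.03,0,0,0,0],[0,1.3,-0.03,0,0,0,0],[0,1.5,-0.03,0,0,0,0],[0,1.5,-0.03,0,0,0,0]]]'
cat > meas.py <<'E'
from h import *
import sys
st()
for c in ('top','scene'):
    im,d=bot.read_camera(c); cv2.imwrite('pics/%s_%s.png'%(c,sys.argv[1]),im)
    P,uv=cloud(c,d); s=np.c_[(P[:,:2]-O)@np.c_[EX,EY],P[:,2]]
    b=im[uv[:,1],uv[:,0]].astype(int)
    m=(abs(s[:,0])<.06)&(s[:,1]>-.11)&(s[:,1]<.097)&(s[:,2]>.05)&(s[:,2]<.1)
    m&=(b[:,0]>b[:,2]*1.3)   # blue walls
    Q=s[m]
    xl=np.percentile(Q[:,0],[1,99])
    wn=Q[(Q[:,0]<xl[0]+.004)&(Q[:,2]>.06)]; wf=Q[(Q[:,0]>xl[1]-.004)&(Q[:,2]>.06)]
    print(c,'x',np.round(xl,4),'y',np.round(np.percentile(Q[:,1],[1,99]),4),'near top z',np.round(np.percentile(wn[:,2],[50,90]),4),len(wn),'far top z',np.round(np.percentile(wf[:,2],[50,90]),4),len(wf))
    y=(b[:,0]<70)&(b[:,1]>110)&(b[:,2]>110)&(abs(s[:,1])<.025)&(s[:,0]>-.2)&(s[:,0]<-.02)&(s[:,2]<.065)
    if y.sum()>20:
        S=s[y&(s[:,0]<-.03)]; B=S[S[:,2]>.048]; print('  wedge x',S[:,0].min(),S[:,0].max(),'blocktop z',np.median(B[:,2]) if len(B) else 0)
E
python3 meas.py a
```

```text
t: 18.7
eef_pos: [0.503, 0.0517, 0.0211]
tool_rot: [-0.007, 0.696, 0.718, -0.007]
contact_force: [-29.8, 0.1, 36.8]
gripper_width: 0.366
t 18.7 pos [0.503  0.0517 0.0211] st [-0.1104 -0.0007] ang 1.6031 tilt [-0.0193  0.0003] F [-29.8   0.1  36.8] g 0.366 q [-0.43  0.54  0.25  2.11 -0.26  0.55  1.62]
top x [-0.05  0.05] y [-0.0998  0.0966] near top z [0.0678 0.0707] 90 far top z [0.0674 0.0706] 202
scene x [-0.0508  0.0511] y [-0.098   0.0964] near top z [0.0652 0.068 ] 150 far top z [0.065  0.0688] 216
  wedge x -0.12992692340550469 -0.07859274973153343 blocktop z 0.05324881211014343
```

Force jumped to about 30 N horizontally and 37 N vertically with the nose pitching down: the wedge is pressed too hard on the plate. I'll relieve the down-pressure before going on.

```bash
python3 -m creep '[[[0,-0.3,-0.05,0,0,0,0],[0,-0.6,-0.1,0,0,0,0],[0,-0.6,-0.1,0,0,0,0]]]'; python3 -c "
from h import *
st()"
```

```text
t: 19.18
eef_pos: [0.5061, 0.0518, 0.0219]
tool_rot: [-0.0, 0.696, 0.718, -0.001]
contact_force: [-3.1, -1.4, -3.6]
gripper_width: 0.362
t 19.18 pos [0.5061 0.0518 0.0219] st [-0.1073 -0.0008] ang 1.6029 tilt [-0.0016 -0.0004] F [-3.1 -1.4 -3.6] g 0.362 q [-0.43  0.53  0.26  2.11 -0.26  0.53  1.62]
```

```bash
python3 -m creep '[[[0,0.15,0,0,0,0,0],[0,0.3,0,0,0,0,0],[0,0.45,0,0,0,0,0],[0,0.6,0,0,0,0,0],[0,0.6,0,0,0,0,0]]]'; python3 meas.py b
```

```text
t: 19.8
eef_pos: [0.5132, 0.0522, 0.0225]
tool_rot: [0.0, 0.696, 0.718, 0.0]
contact_force: [-3.3, -0.2, -4.6]
gripper_width: 0.362
t 19.8 pos [0.5132 0.0522 0.0225] st [-0.1002 -0.0006] ang 1.603 tilt [0.0005 0.0001] F [-3.3 -0.2 -4.6] g 0.362 q [-0.43  0.54  0.26  2.1  -0.26  0.53  1.62]
top x [-0.0466  0.0542] y [-0.0998  0.0967] near top z [0.0714 0.0743] 97 far top z [0.0677 0.0706] 199
scene x [-0.0461  0.0548] y [-0.0982  0.0963] near top z [0.0687 0.0725] 209 far top z [0.0652 0.0682] 237
  wedge x -0.11707683918468487 -0.07560478061926211 blocktop z 0.054458963281852915
```

The carrier has moved to the far rail and its near edge is up about 3.5 mm, while the wedge hovers about 0.7 mm. I'll go about 7 mm further and settle slightly down.

```bash
python3 -m creep '[[[0,0.15,0,0,0,0,0],[0,0.3,0,0,0,0,0],[0,0.45,0,0,0,0,0],[0,0.6,0.02,0,0,0,0],[0,0.7,0.04,0,0,0,0],[0,0.7,0.05,0,0,0,0],[0,0.7,0.05,0,0,0,0]]]'; python3 meas.py c
```

```text
t: 20.78
eef_pos: [0.52, 0.0524, 0.0219]
tool_rot: [0.0, 0.696, 0.718, 0.0]
contact_force: [-3.0, -0.5, -5.2]
gripper_width: 0.365
t 20.77 pos [0.52   0.0524 0.0219] st [-0.0934 -0.0006] ang 1.603 tilt [0.0004 0.    ] F [-3.  -0.5 -5.2] g 0.365 q [-0.42  0.55  0.26  2.08 -0.26  0.54  1.62]
top x [-0.0464  0.0547] y [-0.0998  0.0964] near top z [0.0727 0.0762] 92 far top z [0.0676 0.0706] 216
scene x [-0.046   0.0554] y [-0.0981  0.0963] near top z [0.07   0.0735] 211 far top z [0.0654 0.0686] 254
  wedge x -0.11368385310744794 -0.07583647860529825 blocktop z 0.0536363225864142
```

```bash
python3 -c "
import cv2
a=cv2.imread('pics/scene_c.png')[190:340,270:470]; cv2.imwrite('pics/c_crop.png',cv2.resize(a,None,fx=4,fy=4,interpolation=cv2.INTER_CUBIC))"
```

```text
(no output)
```

View pics/c_crop.png

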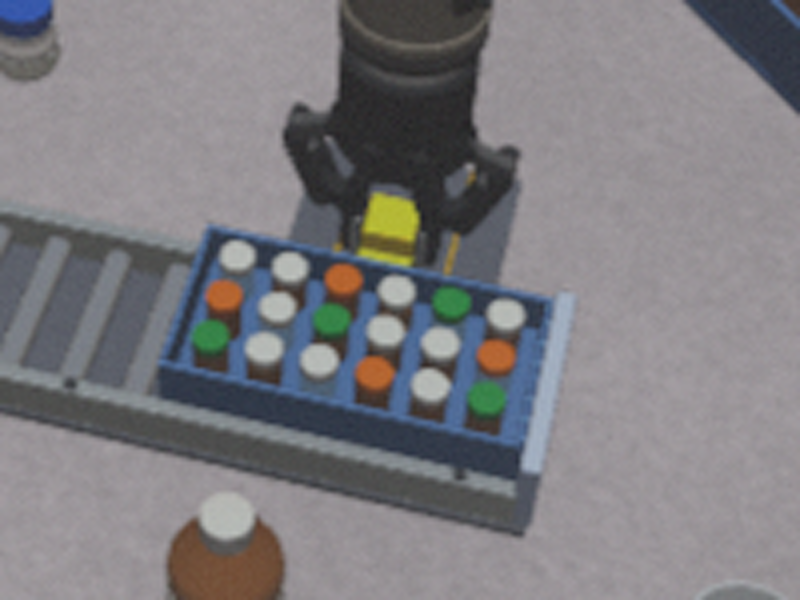

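```bash
python3 -m creep '[[[0,0.05,0.03,0,0,0,0],[0,0.1,0.04,0,0,0,0],[0,0.1,0.04,0,0,0,0],[0,0.1,0.04,0,0,0,0],[0,0.1,0.04,0,0,0,0]]]'; python3 meas.py d
```

```text
t: 21.5
eef_pos: [0.5209, 0.0524, 0.0215]
tool_rot: [0.0, 0.696, 0.718, 0.0]
contact_force: [-3.4, 0.3, -4.9]
gripper_width: 0.364
t 21.5 pos [0.5209 0.0524 0.0215] st [-0.0925 -0.0006] ang 1.6029 tilt [0.0003 0.    ] F [-3.4  0.3 -4.9] g 0.364 q [-0.42  0.55  0.26  2.08 -0.26  0.54  1.62]
top x [-0.0464  0.0547] y [-0.0998  0.0964] near top z [0.0721 0.0753] 90 far top z [0.0675 0.0702] 201
scene x [-0.0458  0.0551] y [-0.0981  0.0963] near top z [0.0699 0.0733] 215 far top z [0.0655 0.0687] 236
  wedge x -0.10917339174115188 -0.07548217659334083 blocktop z 0.05371363397707676
```

```bash
python3 -c "
from h import *
print(bot.hand_in()); st()"
```

```text
the job is handed in; nothing more can be done
None
the job is handed in; nothing more can be done
```

The carrier is home against the stop and the wedge is holding its near edge up about 4.5 mm. I handed the job in at 21.5 s of the 64 s allowed, and no verdict was reported.

**What I did:** I pushed the carrier along the rollers with the closed fingers until the force rose to about 8 N and it stopped moving. I then gripped the wedge by its block at 60 N, set it on the plate and pushed it thin end first through the gap.

**Last checks:**
- **Carrier:** its tail was at station y = -99.8 mm in the top camera (-98.1 mm in the scene camera), so it is within about 2 mm of home. It rests against the far rail.
- **Lift:** the near wall had risen 4.3 mm by the top camera and 4.7 mm by the scene camera. The far wall had not risen measurably.
- **Wedge:** the block top was at 53.7 mm, where lying on the plate would give 54 mm. Tilt was about zero and the gripper opening matched the 32 mm block.
- **Clearance:** I did not measure the gap between gripper and carrier; from the dimensions it is about 15 mm or more. I did not measure the bottle, beaker and jar again after the start; the arm's path stayed clear of them.

**What went wrong or disagreed:**
- **Jam:** on the first push I pressed the wedge too hard on the plate. It jammed briefly at about 30 N sideways and 37 N down, so I eased off and pushed again at about 3 N.
- **Downward load:** at the end the force reading still showed about 5 N down on the tool. The gripper carries part of the load, so the wedge may sit a few tenths of a millimetre above the plate, well within the 3 mm allowed.

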